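# Set the boring machine's blank feed selector by clicks and engage the feed

## Robot

A 7-joint arm with a two-finger parallel gripper is mounted at the origin on a cart in front of the work surface, level with it; the furniture and walls round the work are solid. World frame = base frame: x ahead of the robot, y to its left, z up, the work surface at z = 0. Lengths are in m, angles in degrees, forces in N, time in s.
With the tool pointing down it reaches from about 0.425 to 0.875 m from the base axis. Payload 4.7 kg.
Tool frame: the origin (TCP) lies midway between the tips of the shut fingers; the grasp point (between the pads) lies 19 mm behind it (grip_depth is the distance from the TCP to the grasp point, in m); x points along the fingers, y is the direction in which the jaws open and shut, and the axes are right-handed (so a half turn about x gives the same grasp; the last joint's range is limited). The gripper opens to 87 mm and grips with 3 to 60 N. Pads are 19 mm wide; open, the fingers measure 117 mm over their backs; the gripper's body (75 mm by 190 mm) begins 51 mm behind the grasp point.
Start: joints at [68.245, 18.392, -4.016, 83.108, 1.295, 78.541, -3.26], TCP at [0.249, -0.6, 0.223] pointing down, gripper open.
Joint ranges: [-163.93, 163.93], [-17.29, 119.83], [-79.2, 71.16], [3.27, 140.29], [-89.18, 269.18], [5.43, 117.66], [-154.24, 154.24]. Speed limits (degrees/s): [147.25, 147.25, 180, 180, 180, 180, 180].

## Interface

Orientations are given as a 3x3 rotation matrix whose columns are the frame's x, y, z axes.
In Python, from cell import get_state, get_image, finish_job, look_for, place_of, grip_depth gives the robot as it stands.
- The arm moves only by the tool apply_moves, never from a script. Its argument "commands" is a list of rows, each a list of 5 numbers: the shift along the tool's x, y, z in cm, then the turn about the tool's x in rad, then the opening in per cent of the stroke, from 0 (shut) to 100 (fully open). In form: [[x, y, z, spin, grip], ...]. A call has 1 to 12 rows; each row shifts and turns the commanded pose from where the row before left it, along the tool's axes as they then stand; what a row does not reach is not made up. A row lasts 1/12 s, in which the tool goes at most 41.7 mm and 7.16 degrees, less where a joint would pass 70% of its speed; a pose out of reach is approached as far as the arm can. A call is refused whole if a number of a shift passes 4.17 or a number of a turn 0.125, either way. A call with a gripper value outside its range is refused whole. The fingers move at their own pace and stop on an object; "squeeze" is the grip in N (left out, the last holds). Time passes only in rows, so rows that do not move let the fingers close. It gives the time, the measured TCP pose, the force and the opening at its end, in the units of the state.
- get_state(): the state, without advancing time (a new reading comes with each control period).
- get_image(name): name is "scene" or "top" or "wrist"; returns a dict with "color" (480x640x3 uint8, red, green, blue), "depth" (480x640 float32, m along the optical axis (not along the pixel's ray), 0 where there is no reading), "fx", "fy", "cx", "cy" (pixels), "camera_from_world" (4x4, takes a point from world to camera coordinates). Camera axes: x right, y down, z forward; pixel columns grow to the right and rows downward; lengths in m; the calibration is good to about 2 mm. A picture is of the moment at which its call begins.
- finish_job(): hands the job in, once; it reports no verdict.
Trained networks look in the newest picture that a camera, given by its name, has taken for a name from the list of things; names that differ only in an ending like _2 or _b are one class to them, and where a whole thing is asked for, a point or a joint stands for the part that bears it (a point fixed in the world has none). Each returns a list of dicts, best first, with "conf" (0 to 1); they miss things now and then, are a little off and sometimes report something else, mostly with a low value. They report only what shows in the picture. A call takes as long as a camera call.
- look_for(thing, camera): "point" ([column, row] in pixels, amid what is visible of it).
- place_of(thing, camera): "point" ([column, row] in pixels: a listed point, or the origin of a listed thing).
The state is a dict: "time": time; "qpos": joint angles; "qvel": joint speeds; "joint_torque": joint torques, N m; "tcp_pos": TCP position; "ee_rot": TCP orientation; "ft_force": force on the tool from outside, world axes, zero at the start; "wrist_torque": the same for the moment, N m; "gripper_width": finger opening in m.
Only numpy, scipy, OpenCV 4.12 (cv2) and the standard library are available. Lean on these libraries where they do the work, as an engineer would, in place of code of your own. Each camera call takes 0.05 s, during which the arm holds its last target.

## Task

The markings on the boring machine's feed control box have worn off, so set the feed by feel: turn the black knob anticlockwise until it rests gently against its end stop, then clockwise by exactly four clicks, and let go with the knob settled in that fourth click. Only then throw the red lever right over, away from the robot, to engage the feed. Never force the knob against an end stop, and leave everything else on the bench where it is.

Things in the scene. Friction and masses are not known exactly. Their poses are not given: they have to be found in the camera images.
- feed_box: Grey metal control box bolted to the bench, 170 (its x) x 250 (its y) x 88 mm high, on a dark plate 290 mm long in y. Origin on the bench under its middle, z up; its slotted front (-x) faces the robot, turned by up to 17 degrees. On its flat top: black knob at its +y (left) end, red lever at its -y (right) end, an 8 mm high amber lamp between them, 55 mm behind the middle.
- selector (a point): Point on the upright axis of the black selector knob, 23 mm above the box's top, half-way up the fluted grip; 62 mm from the box's middle in its +y; fixed to the box, so it does not turn with the knob. The knob is round, 47 mm across the grip, its top 40 mm above the box, with a 52 mm skirt below 7 mm; it has no pointer or mark and starts two clicks or more from its anticlockwise end.
- dial_plate (a point): Foot of the knob's axis on the box's top. The knob has seven evenly spaced rest positions, six clicks in all; the spacing is 14 to 22 degrees and differs from box to box. Between two of them it first resists with 0.12 to 0.3 N m, then gives way and is drawn on into the next, where it settles when let go. Click one is the first rest position clockwise (seen from above) of the end position.
- selector_above (a point): Point 10 mm above the knob's top, on its axis. The end stop lies 2 degrees beyond the end rest position. The knob sits on a plastic shaft that twists 1 rad for 2.5 N m, so against a stop the torque keeps rising softly, above any click, instead of giving way. 0.4 to 0.5 N m there is a firm enough touch; over 0.6 N m damages the stop. A normal grip can do that.
- lever_tip (a point): Middle of the round red grip (16 mm thick, 30 mm long) of the engaging lever, 48 mm from its pivot; it moves with the lever. The pivot is 97 mm above the bench, 78 mm from the box's middle in its -y; the lever swings in the box's x-z plane, over the middle of the box in x.
- engage_lever (a joint): Angle of the red lever: 0 leaning 0.55 rad from upright to the robot's side (-x of the box), as it starts; 1.1 rad thrown right over to the far side (+x of the box), its end of travel. It stays where it is left and takes 3 to 4 N at the grip.
- glue_small: Small white glue bottle with an orange cap, 56 mm across, 160 mm high, standing behind the box; leave alone. Origin at the centre of its underside.
- dowel_pot: Blue pot of dowels, 68 mm across, 62 mm high, behind the box; leave alone. Origin at the centre of its underside.
- offcut_1: Dark board offcut, 89 x 109 x 18 mm, lying to the left in front; leave alone. Origin at the centre of its underside.
- sanding_block: Cork sanding block, 126 x 97 x 24 mm, lying to the right; leave alone. Origin at the centre of its underside.

How it is judged:
By the outcome, as a careful person would: the job done as asked, in the order asked, and still so for the second after the job is handed in, with the robot touching nothing.
It also fails if it takes over 72 s, if anything falls off the work surface, if the arm or the gripper's body presses on something with over 40 N, if the wrist force passes 120 N, or if a joint passes its speed limit or range.

## Working session

There is one attempt and no reset: what is moved stays moved. The work goes in short steps, Python scripts to look and compute and a tool call to move; the robot and the scene stay as the last step left them, time stands still between calls to the robot, and variables do not carry over. Pictures are saved under pics/ and viewed, and the job is handed in when it is done.

Besides the shell and the picture viewer there is one more tool, called as a command line: name --pt "numbers of a row" for each row, then --argument value for the rest. apply_moves: Moves the arm, as the interface text tells. Its arguments: {"type":"object","properties":{"commands":{"type":"array"},"squeeze":{"type":"number"}},"required":["commands"]}

```bash
mkdir -p pics; ls
python3 - <<'E'
from cell import *
import cv2,numpy as np
s=get_state()
for k,v in s.items(): print(k,np.round(v,4).tolist())
print(grip_depth)
for n in ["scene","top"]:
    im=get_image(n); cv2.imwrite(f"pics/{n}0.png",im["color"][:,:,::-1])
    T=im["camera_from_world"]; 
    for t in ["selector","dial_plate","selector_above","lever_tip","feed_box","glue_small","dowel_pot","engage_lever"]:
        for r in place_of(t,n)[:2]:
            u,v=r["point"]; d=im["depth"][int(round(v)),int(round(u))]
            pc=np.array([(u-im["cx"])/im["fx"]*d,(v-im["cy"])/im["fy"]*d,d,1]); w=np.linalg.inv(T)@pc
            print(n,t,round(r["conf"],2),np.round(r["point"],1),np.round(w[:3],4))
    print(np.round(np.linalg.inv(T),3).tolist(), im["fx"])
E
```

```text
pics
time 0.0
qpos [68.2435, 18.44, -4.0171, 83.1755, 1.2954, 78.5419, -3.2604]
qvel [0.0754, 0.0992, -0.0159, 0.0251, -0.0589, -0.0864, 0.0163]
joint_torque [-0.0001, -49.1284, -0.4043, -31.2524, -0.0641, 0.0437, 0.0002]
tcp_pos [0.2492, -0.5997, 0.2214]
ee_rot [[-0.0008, 0.3838, -0.9234], [0.0018, -0.9234, -0.3838], [-1.0, -0.002, 0.0001]]
ft_force [0.5741, 0.2566, 0.3634]
wrist_torque [0.0028, 0.0033, 0.0509]
gripper_width 0.087
0.0187
scene selector 0.66 [327.1 262. ] [ 0.5306 -0.119   0.1264]
scene dial_plate 0.6 [326.3 270.8] [ 0.5309 -0.1156  0.1036]
scene selector_above 0.59 [327.8 256.3] [ 0.5396 -0.1386  0.1261]
scene feed_box 0.59 [336.2 282.3] [ 0.502  -0.1092  0.0862]Traceback (most recent call last):
  File "<stdin>", line 10, in <module>
ValueError: it knows: dial_plate, dowel_pot, feed_box, glue_small, lever_tip, offcut, sanding_block, selector, selector_above
```

```bash
cat > h.py <<'E'
from cell import *
import cv2,numpy as np
def shot(n,tag,things,zs={}):
    im=get_image(n); cv2.imwrite(f"pics/{tag}.png",im["color"][:,:,::-1])
    np.savez(f"pics/{tag}.npz",**im)
    T=np.linalg.inv(im["camera_from_world"])
    for t in things:
        for r in place_of(t,n)[:2]:
            u,v=r["point"]; d=im["depth"][int(round(v)),int(round(u))]
            ray=np.array([(u-im["cx"])/im["fx"],(v-im["cy"])/im["fy"],1]); rw=T[:3,:3]@ray; o=T[:3,3]
            w=o+rw*d
            z=zs.get(t); e=None if z is None else np.round(o+rw*(z-o[2])/rw[2],4)
            print(n,t,round(r["conf"],2),np.round(r["point"],1),np.round(w,4),"at z",e)
    return im
Z={"selector":.111,"dial_plate":.088,"selector_above":.138,"lever_tip":.138,"feed_box":0,"glue_small":0,"dowel_pot":0,"offcut":0,"sanding_block":0}
E
python3 - <<'E'
from h import *
for n in ["scene","top"]:
    im=shot(n,n+"0",Z.keys(),Z)
    print(np.round(np.linalg.inv(im["camera_from_world"]),3).tolist(), im["fx"])
E
```

```text
scene selector 0.88 [325.3 261.9] [ 0.5353 -0.1192  0.1248] at z [ 0.5441 -0.1348  0.111 ]
scene dial_plate 0.6 [325.8 269.9] [ 0.532  -0.1153  0.1059] at z [ 0.5429 -0.1349  0.088 ]
scene selector_above 0.8 [326.8 254. ] [ 0.5437 -0.1413  0.1294] at z [ 0.538  -0.1312  0.138 ]
scene lever_tip 0.52 [351.5 222.8] [ 0.5467 -0.272   0.1381] at z [ 0.5468 -0.2721  0.138 ]
scene feed_box 0.61 [333.7 282.4] [ 0.506  -0.1048  0.0875] at z [ 0.5548 -0.1964  0.    ]
scene feed_box 0.46 [326.3 412.4] [0.3814 0.1551 0.0178] at z [0.3875 0.1442 0.    ]
scene glue_small 0.9 [220.8 286.6] [ 0.7719 -0.0232  0.0268] at z [ 0.7951 -0.046   0.    ]
scene dowel_pot 0.17 [328.3 262.5] [ 0.5284 -0.1207  0.1247] at z [ 0.6062 -0.2616  0.    ]
scene offcut 0.78 [326.1 414.3] [0.3801 0.1582 0.0169] at z [0.3858 0.148  0.    ]
scene sanding_block 0.7 [417.  248.7] [ 0.4132 -0.4025  0.0226] at z [ 0.422  -0.4331  0.    ]
[[-0.869, -0.286, 0.405, 0.122], [-0.495, 0.524, -0.693, 0.617], [-0.014, -0.803, -0.596, 0.777], [0.0, 0.0, 0.0, 1.0]] 476.9819057770035
top selector 0.67 [328.1 238.8] [ 0.5439 -0.132   0.1
[... 370 characters left out ...]
1432] at z [ 0.5455 -0.2789  0.138 ]
top feed_box 0.66 [358.3 235.7] [ 0.5512 -0.1987  0.0843] at z [ 0.556  -0.2044  0.    ]
top feed_box 0.39 [286.4 139.2] [ 0.7644 -0.0474  0.1086] at z [ 0.7937 -0.0386  0.    ]
top glue_small 0.62 [289.6 140.1] [ 0.7646 -0.0537  0.0996] at z [ 0.7913 -0.0463  0.    ]
top dowel_pot 0.64 [242.1 145.4] [0.7737 0.0631 0.0311] at z [0.7818 0.0686 0.    ]
top offcut 0.92 [211.6 312.2] [0.3865 0.1427 0.0207] at z [0.3845 0.1478 0.    ]
top sanding_block 0.78 [459.  286.4] [ 0.4309 -0.4318  0.0224] at z [ 0.4296 -0.438   0.    ]
[[-0.027, -0.998, 0.056, 0.494], [-1.0, 0.028, 0.008, -0.129], [-0.01, -0.056, -0.998, 1.112], [0.0, 0.0, 0.0, 1.0]] 467.76929633232163
```

View pics/scene0.png

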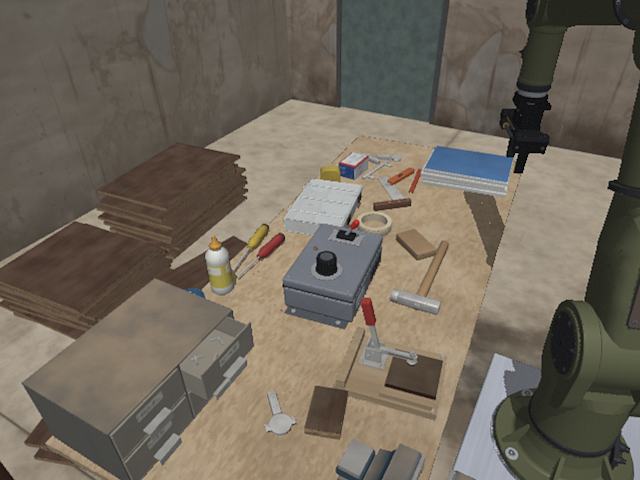

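View pics/top0.png

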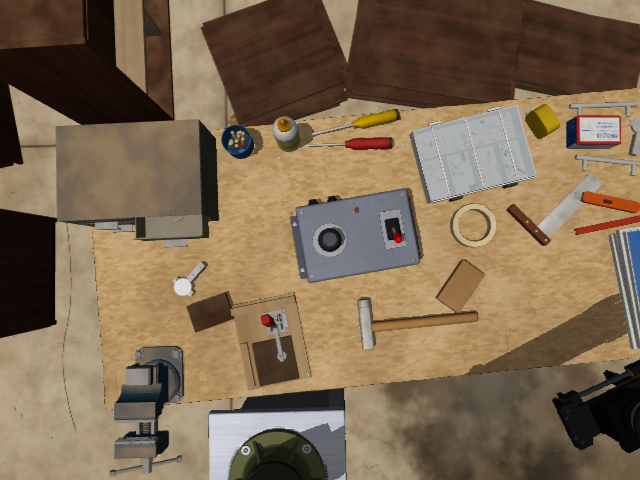

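Run:
```python
import numpy as np,cv2
for n in ["top0","scene0"]:
    d=np.load(f"pics/{n}.npz"); D=d["depth"]; v,u=np.mgrid[:480,:640]
    P=np.stack([(u-d["cx"])/d["fx"]*D,(v-d["cy"])/d["fy"]*D,D],-1).reshape(-1,3)
    T=np.linalg.inv(d["camera_from_world"]); W=P@T[:3,:3].T+T[:3,3]; W=W[D.ravel()>0]
    r=(W[:,0]>.43)&(W[:,0]<.7)&(W[:,1]>-.36)&(W[:,1]<-.03); B=W[r]
    t=B[(B[:,2]>.082)&(B[:,2]<.094)]
    print(n,"top",len(t),t[:,2].mean(),cv2.minAreaRect((t[:,:2]*1000).astype(np.float32)))
    k=B[(B[:,2]>.12)&(B[:,1]>-.2)]; print("knob",len(k),k.mean(0),np.median(k[:,2]),cv2.minEnclosingCircle((k[:,:2]*1000).astype(np.float32)))
    l=B[(B[:,2]>.11)&(B[:,1]<-.2)]; print("lever",len(l),l.mean(0),l.min(0),l.max(0))
    for y0,y1,x0,x1 in [(-.1,.2,.3,.5),(-.3,-.1,.25,.45)]:
        q=W[(W[:,0]>x0)&(W[:,0]<x1)&(W[:,1]>y0)&(W[:,1]<y1)]; print("front max",q[q[:,2].argmax()])
```

```text
top0 top 7908 0.08836171801789573 ((553.1408081054688, -195.669189453125), (169.9002227783203, 249.80709838867188), 8.281472206115723)
knob 360 [ 0.54401925 -0.13455854  0.12821504] 0.12825943015759228 ((544.0739135742188, -134.84439086914062), 23.298988342285156)
lever 85 [ 0.54421253 -0.27486037  0.1374333 ] [ 0.53244058 -0.28341293  0.11095186] [ 0.5619793  -0.26807627  0.14788577]
front max [ 0.38339019 -0.00391039  0.17483458]
front max [ 0.39521922 -0.20549849  0.03496392]
scene0 top 3893 0.0875458442158339 ((550.851318359375, -194.46932983398438), (170.1426239013672, 251.3152618408203), 8.304372787475586)
knob 230 [ 0.54027707 -0.1293158   0.12660594] 0.12733565779440043 ((542.1447143554688, -132.12400817871094), 23.908550262451172)
lever 75 [ 0.54087733 -0.27097052  0.13290262] [ 0.52949867 -0.27863922  0.1104006 ] [ 0.55687202 -0.26494864  0.14732477]
front max [0.3788884  0.00140471 0.17468927]
front max [ 0.38702918 -0.20276847  0.03082688]
```

apply_moves --pt "0 -1.76 -2.5 0 100" --pt "0 -1.76 -2.5 0 100" --pt "0 -1.76 -2.5 0 100" --pt "0 -1.76 -2.5 0 100" --pt "0 -1.76 -2.5 0 100" --pt "0 -1.76 -2.5 0 100" --pt "0 -1.76 -2.5 0 100" --pt "0 -1.76 -2.5 0 100" --pt "0 -1.76 -2.5 0 100" --pt "0 -1.76 -2.5 0 100" --squeeze 20

```text
time: 2.23
tcp_pos: [0.4133, -0.3405, 0.2228]
ee_rot: [[0.0, 0.384, -0.923], [-0.001, -0.923, -0.384], [-1.0, 0.001, -0.0]]
ft_force: [0.2, -0.4, -0.2]
gripper_width: 0.0871
```

apply_moves --pt "0 -1.76 -2.5 0 100" --pt "0 -1.76 -2.5 0 100" --pt "0 -1.76 -2.5 0 100" --pt "0 -1.76 -2.5 0 100" --pt "0 -1.76 -2.5 0 100" --pt "0 -1.76 -2.5 0 100" --pt "0 -1.76 -2.5 0 100" --pt "0 -1.76 -2.5 0 100" --pt "0 0 0 0 100" --pt "0 0 0 0 100"

```text
time: 3.07
tcp_pos: [0.5442, -0.1327, 0.2226]
ee_rot: [[0.0, 0.388, -0.922], [0.0, -0.922, -0.388], [-1.0, -0.0, -0.0]]
ft_force: [-0.7, -1.2, -0.8]
gripper_width: 0.0871
```

```bash
cat >> h.py <<'E'
def st():
    s=get_state(); R=np.array(s["ee_rot"]); p=np.array(s["tcp_pos"])
    print("t",round(s["time"],2),"p",np.round(p,4),"q",np.round(s["qpos"],1),"F",np.round(s["ft_force"],2),"M",np.round(s["wrist_torque"],3),"w",round(s["gripper_width"],4),"jaw az",round(np.degrees(np.arctan2(R[1,1],R[0,1])),2))
    return s,R,p
def rel(target):
    s,R,p=st(); print("shift cm in tool",np.round(100*R.T@(np.array(target)-p),2), "x axis",np.round(R[:,0],4))
E
python3 - <<'E'
from h import *
rel([.5435,-.134,.2])
E
```

```text
t 3.07 p [ 0.5442 -0.1327  0.2226] q [ 35.4   9.1 -27.1  95.4   4.2  76.5 -59.5] F [-0.68 -1.21 -0.79] M [-0.087 -0.023  0.008] w 0.0871 jaw az -67.17
shift cm in tool [2.26 0.1  0.11] x axis [ 3.e-04  5.e-04 -1.e+00]
```

Run:
```python
from h import *
im=shot("wrist","w0",["selector","selector_above","lever_tip"],Z)
```

```text
wrist selector 0.79 [326.9 234.2] [ 0.5498 -0.1347  0.1309] at z [ 0.5447 -0.1372  0.111 ]
wrist selector_above 0.59 [325.6 244.8] [ 0.5416 -0.1372  0.1296] at z [ 0.544  -0.1361  0.138 ]
wrist lever_tip 0.69 [493.3 319.5] [ 0.591  -0.1598  0.3054] at z [ 0.5385 -0.2778  0.138 ]
```

View pics/w0.png

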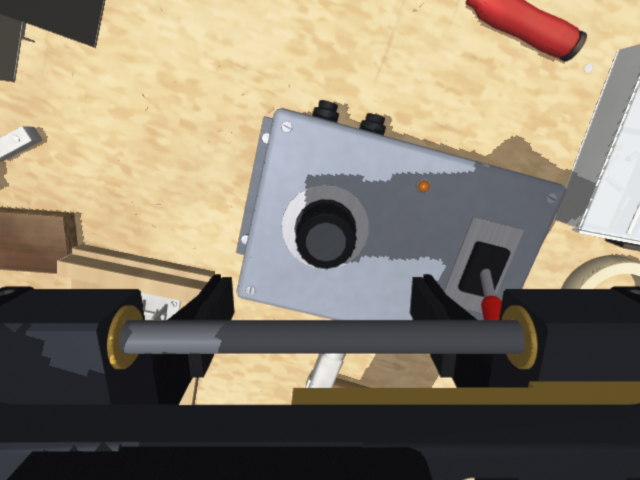

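apply_moves --pt "2 0.16 0.09 0 100" --pt "2.5 0 0 0 100" --pt "2.5 0 0 0 100" --pt "2.5 0 0 0 100" --pt "1.5 0 0 0 100" --pt "1.2 0 0 0 100" --pt "0 0 0 0 100"

```text
time: 3.85
tcp_pos: [0.541, -0.1377, 0.098]
ee_rot: [[-0.005, 0.382, -0.924], [0.001, -0.924, -0.382], [-1.0, -0.003, 0.004]]
ft_force: [-0.1, 0.3, -0.7]
gripper_width: 0.0867
```

Run:
```python
from h import *
rel([.544,-.1345,.1])
```

```text
t 3.85 p [ 0.541  -0.1377  0.098 ] q [ 34.8  14.9 -26.4 103.9   7.3  63.2 -61.8] F [-0.12  0.35 -0.74] M [0.021 0.033 0.023] w 0.0867 jaw az -67.55
shift cm in tool [-0.21 -0.18 -0.4 ] x axis [-0.0045  0.001  -1.    ]
```

apply_moves --pt "0 0 0 0 100" --pt "0 0 0 0 100"

```text
time: 4.02
tcp_pos: [0.544, -0.1375, 0.1018]
ee_rot: [[0.002, 0.383, -0.924], [-0.001, -0.924, -0.383], [-1.0, 0.001, -0.002]]
ft_force: [0.2, 0.1, 0.8]
gripper_width: 0.0869
```

Run:
```python
from h import *
rel([.544,-.1345,.1])
```

```text
t 4.02 p [ 0.544  -0.1375  0.1018] q [ 34.7  14.7 -26.4 103.6   7.3  63.2 -61.7] F [0.22 0.06 0.82] M [-0.015  0.022  0.027] w 0.0869 jaw az -67.47
shift cm in tool [ 0.18 -0.28 -0.11] x axis [ 2.e-03 -8.e-04 -1.e+00]
```

apply_moves --pt "0.1 -0.25 -0.1 0 100" --pt "0 0 0 0 100" --pt "0 0 0 0 75" --pt "0 0 0 0 75"

```text
time: 4.35
tcp_pos: [0.5434, -0.1341, 0.1001]
ee_rot: [[0.001, 0.384, -0.923], [-0.0, -0.923, -0.384], [-1.0, 0.001, -0.001]]
ft_force: [0.0, -0.2, 0.7]
gripper_width: 0.0801
```

Run:
```python
from h import *
rel([.544,-.1345,.1])
im=shot("top","top1",[],Z); cv2.imwrite("pics/top1c.png",cv2.resize(im["color"][150:330,240:480,::-1],None,fx=3,fy=3))
```

```text
t 4.35 p [ 0.5434 -0.1341  0.1001] q [ 34.5  14.7 -26.6 103.8   7.3  63.1 -62. ] F [ 0.02 -0.22  0.68] M [ 0.018 -0.011 -0.021] w 0.0801 jaw az -67.42
shift cm in tool [ 0.01  0.06 -0.04] x axis [ 8.e-04 -4.e-04 -1.e+00]
```

View pics/top1c.png

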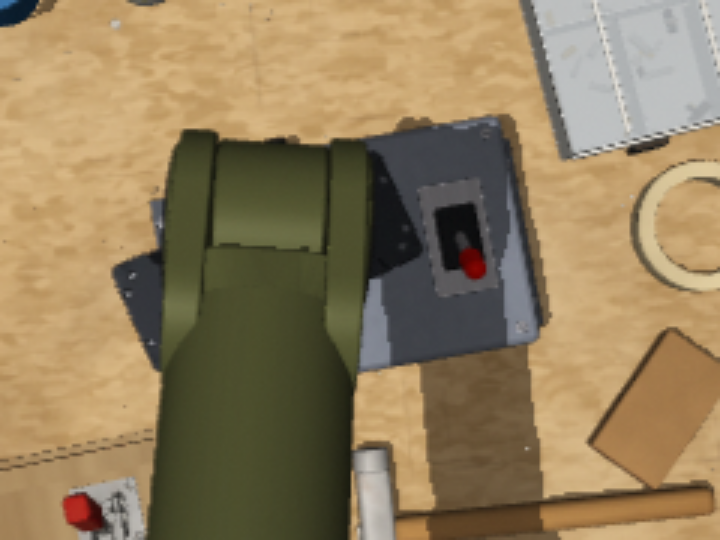

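The top view shows the gripper over the knob. The red lever at about (472,262) in this crop and the toggle clamp are both clear of it. I'll close on the knob now.

apply_moves --pt "0 0 0 0 60" --pt "0 0 0 0 50" --pt "0 0 0 0 40" --pt "0 0 0 0 40" --pt "0 0 0 0 40" --pt "0 0 0 0 40" --pt "0 0 0 0 40" --squeeze 20

```text
time: 4.98
tcp_pos: [0.5436, -0.1356, 0.0996]
ee_rot: [[0.001, 0.383, -0.924], [-0.002, -0.924, -0.383], [-1.0, 0.002, -0.001]]
ft_force: [2.9, -5.1, -1.7]
gripper_width: 0.0445
```

Run:
```python
from h import *
st()
```

```text
t 4.98 p [ 0.5436 -0.1356  0.0996] q [ 34.5  14.8 -26.5 103.8   7.4  63.  -62. ] F [ 2.86 -5.12 -1.74] M [-0.789 -0.52   0.043] w 0.0445 jaw az -67.49
```

```bash
cat > r.py <<'E'
from cell import get_state; import numpy as np
s=get_state(); R=np.array(s["ee_rot"]); 
print("t %.2f az %.2f Mz %.3f F %s w %.4f p %s j7 %.1f"%(s["time"],np.degrees(np.arctan2(R[1,1],R[0,1])),s["wrist_torque"][2],np.round(s["ft_force"],1),s["gripper_width"],np.round(s["tcp_pos"],4),s["qpos"][6]))
E
python3 r.py
```

```text
t 4.98 az -67.49 Mz 0.043 F [ 2.9 -5.1 -1.7] w 0.0445 p [ 0.5436 -0.1356  0.0996] j7 -62.0
```

apply_moves --pt "0 0.1 0 -0.03 40" --pt "0 0 0 -0.03 40"

```text
time: 5.15
tcp_pos: [0.5436, -0.1357, 0.0996]
ee_rot: [[0.0, 0.439, -0.899], [-0.0, -0.899, -0.439], [-1.0, 0.0, -0.0]]
ft_force: [1.5, -2.8, -0.6]
gripper_width: 0.0444
```

```bash
python3 r.py
```

```text
t 5.15 az -63.97 Mz -0.121 F [ 1.5 -2.8 -0.6] w 0.0444 p [ 0.5436 -0.1357  0.0996] j7 -58.6
```

apply_moves --pt "0 0 0 -0.03 40" --pt "0 0 0 -0.03 40"

```text
time: 5.32
tcp_pos: [0.5436, -0.1357, 0.0996]
ee_rot: [[0.0, 0.492, -0.871], [-0.0, -0.871, -0.492], [-1.0, 0.001, -0.0]]
ft_force: [1.4, -2.9, -0.9]
gripper_width: 0.0444
```

```bash
python3 r.py
```

```text
t 5.32 az -60.55 Mz -0.256 F [ 1.4 -2.9 -0.9] w 0.0444 p [ 0.5436 -0.1357  0.0996] j7 -55.3
```

apply_moves --pt "0 0 0 -0.03 40" --pt "0 0 0 -0.03 40"

```text
time: 5.48
tcp_pos: [0.5437, -0.1357, 0.0996]
ee_rot: [[0.0, 0.543, -0.84], [-0.0, -0.84, -0.543], [-1.0, 0.0, -0.0]]
ft_force: [1.1, -2.4, -1.1]
gripper_width: 0.0447
```

```bash
python3 r.py
```

```text
t 5.48 az -57.11 Mz -0.122 F [ 1.1 -2.4 -1.1] w 0.0447 p [ 0.5437 -0.1357  0.0996] j7 -51.9
```

apply_moves --pt "0 0 0 -0.03 40" --pt "0 0 0 -0.03 40"

```text
time: 5.65
tcp_pos: [0.5436, -0.1355, 0.0997]
ee_rot: [[0.0, 0.593, -0.805], [-0.0, -0.805, -0.593], [-1.0, 0.001, -0.0]]
ft_force: [0.9, -3.2, -0.6]
gripper_width: 0.0442
```

```bash
python3 r.py
```

```text
t 5.65 az -53.61 Mz 0.144 F [ 0.9 -3.2 -0.6] w 0.0442 p [ 0.5436 -0.1355  0.0997] j7 -48.6
```

apply_moves --pt "0 0 0 -0.03 40" --pt "0 0 0 -0.03 40"

```text
time: 5.82
tcp_pos: [0.5436, -0.1355, 0.0996]
ee_rot: [[0.0, 0.641, -0.768], [-0.001, -0.768, -0.641], [-1.0, 0.001, 0.0]]
ft_force: [0.6, -2.6, 0.1]
gripper_width: 0.0443
```

```bash
python3 r.py
```

```text
t 5.82 az -50.17 Mz 0.007 F [ 0.6 -2.6  0.1] w 0.0443 p [ 0.5436 -0.1355  0.0996] j7 -45.2
```

apply_moves --pt "0 0 0 -0.03 40" --pt "0 0 0 -0.03 40"

```text
time: 5.98
tcp_pos: [0.5436, -0.1356, 0.0996]
ee_rot: [[0.0, 0.685, -0.728], [-0.0, -0.728, -0.685], [-1.0, 0.0, 0.0]]
ft_force: [1.3, -2.5, -1.0]
gripper_width: 0.0444
```

```bash
python3 r.py
```

```text
t 5.98 az -46.76 Mz -0.044 F [ 1.3 -2.5 -1. ] w 0.0444 p [ 0.5436 -0.1356  0.0996] j7 -41.9
```

apply_moves --pt "0 0 0 -0.03 40" --pt "0 0 0 -0.03 40"

```text
time: 6.15
tcp_pos: [0.5436, -0.1356, 0.0996]
ee_rot: [[0.0, 0.727, -0.686], [-0.0, -0.686, -0.727], [-1.0, 0.0, 0.0]]
ft_force: [1.6, -2.7, -1.3]
gripper_width: 0.0443
```

```bash
python3 r.py
```

```text
t 6.15 az -43.34 Mz -0.217 F [ 1.6 -2.7 -1.3] w 0.0443 p [ 0.5436 -0.1356  0.0996] j7 -38.6
```

apply_moves --pt "0 0 0 -0.03 40" --pt "0 0 0 -0.03 40"

```text
time: 6.32
tcp_pos: [0.5435, -0.1356, 0.0996]
ee_rot: [[0.0, 0.767, -0.642], [-0.0, -0.642, -0.767], [-1.0, 0.0, 0.0]]
ft_force: [1.4, -3.2, 0.3]
gripper_width: 0.0444
```

```bash
python3 r.py
```

```text
t 6.32 az -39.93 Mz -0.230 F [ 1.4 -3.2  0.3] w 0.0444 p [ 0.5435 -0.1356  0.0996] j7 -35.3
```

apply_moves --pt "0 0 0 -0.03 40" --pt "0 0 0 -0.03 40"

```text
time: 6.48
tcp_pos: [0.5436, -0.1354, 0.0997]
ee_rot: [[0.0, 0.805, -0.594], [-0.0, -0.594, -0.805], [-1.0, 0.0, 0.0]]
ft_force: [0.3, -2.8, -0.7]
gripper_width: 0.0445
```

```bash
python3 r.py
```

```text
t 6.48 az -36.44 Mz 0.074 F [ 0.3 -2.8 -0.7] w 0.0445 p [ 0.5436 -0.1354  0.0997] j7 -32.0
```

apply_moves --pt "0 0 0 -0.03 40" --pt "0 0 0 -0.03 40"

```text
time: 6.65
tcp_pos: [0.5435, -0.1354, 0.0996]
ee_rot: [[-0.0, 0.839, -0.544], [-0.0, -0.544, -0.839], [-1.0, 0.0, 0.0]]
ft_force: [1.4, -2.5, 0.1]
gripper_width: 0.0448
```

```bash
python3 r.py
```

```text
t 6.65 az -32.97 Mz 0.085 F [ 1.4 -2.5  0.1] w 0.0448 p [ 0.5435 -0.1354  0.0996] j7 -28.6
```

apply_moves --pt "0 0 0 -0.03 40" --pt "0 0 0 -0.03 40"

```text
time: 6.82
tcp_pos: [0.5435, -0.1355, 0.0996]
ee_rot: [[-0.0, 0.87, -0.493], [-0.0, -0.493, -0.87], [-1.0, 0.0, 0.0]]
ft_force: [0.9, -2.4, 0.0]
gripper_width: 0.0442
```

```bash
python3 r.py
```

```text
t 6.82 az -29.56 Mz -0.048 F [ 0.9 -2.4  0. ] w 0.0442 p [ 0.5435 -0.1355  0.0996] j7 -25.3
```

apply_moves --pt "0 0 0 -0.03 40" --pt "0 0 0 -0.03 40"

```text
time: 6.98
tcp_pos: [0.5435, -0.1355, 0.0996]
ee_rot: [[-0.0, 0.898, -0.441], [-0.0, -0.441, -0.898], [-1.0, 0.0, 0.0]]
ft_force: [2.2, -2.2, -0.4]
gripper_width: 0.0448
```

```bash
python3 r.py
```

```text
t 6.98 az -26.14 Mz -0.122 F [ 2.2 -2.2 -0.4] w 0.0448 p [ 0.5435 -0.1355  0.0996] j7 -22.0
```

apply_moves --pt "0 0 0 -0.03 40" --pt "0 0 0 -0.03 40"

```text
time: 7.15
tcp_pos: [0.5434, -0.1355, 0.0996]
ee_rot: [[-0.0, 0.922, -0.386], [-0.0, -0.386, -0.922], [-1.0, -0.0, 0.0]]
ft_force: [0.6, -1.5, -0.8]
gripper_width: 0.0441
```

```bash
python3 r.py
```

```text
t 7.15 az -22.73 Mz -0.267 F [ 0.6 -1.5 -0.8] w 0.0441 p [ 0.5434 -0.1355  0.0996] j7 -18.7
```

apply_moves --pt "0 0 0 -0.03 40" --pt "0 0 0 -0.02 40"

```text
time: 7.32
tcp_pos: [0.5434, -0.1355, 0.0996]
ee_rot: [[-0.0, 0.94, -0.34], [-0.0, -0.34, -0.94], [-1.0, -0.0, 0.0]]
ft_force: [1.0, -2.5, -0.9]
gripper_width: 0.0446
```

```bash
python3 r.py
```

```text
t 7.32 az -19.87 Mz -0.333 F [ 1.  -2.5 -0.9] w 0.0446 p [ 0.5434 -0.1355  0.0996] j7 -16.0
```

apply_moves --pt "0 0 0 -0.015 40" --pt "0 0 0 -0.015 40"

```text
time: 7.48
tcp_pos: [0.5434, -0.1355, 0.0996]
ee_rot: [[-0.0, 0.95, -0.312], [-0.0, -0.312, -0.95], [-1.0, 0.0, 0.0]]
ft_force: [1.1, -3.9, -0.5]
gripper_width: 0.0447
```

```bash
python3 r.py
```

```text
t 7.48 az -18.16 Mz -0.359 F [ 1.1 -3.9 -0.5] w 0.0447 p [ 0.5434 -0.1355  0.0996] j7 -14.3
```

apply_moves --pt "0 0 0 -0.01 40" --pt "0 0 0 -0.015 40"

```text
time: 7.65
tcp_pos: [0.5434, -0.1355, 0.0996]
ee_rot: [[-0.0, 0.958, -0.288], [-0.0, -0.288, -0.958], [-1.0, 0.0, 0.0]]
ft_force: [1.0, -3.3, -0.8]
gripper_width: 0.0447
```

```bash
python3 r.py
```

```text
t 7.65 az -16.72 Mz -0.362 F [ 1.  -3.3 -0.8] w 0.0447 p [ 0.5434 -0.1355  0.0996] j7 -13.0
```

apply_moves --pt "0 0 0 0 40"

```text
time: 7.73
tcp_pos: [0.5434, -0.1355, 0.0996]
ee_rot: [[-0.0, 0.958, -0.288], [-0.0, -0.288, -0.958], [-1.0, 0.0, 0.001]]
ft_force: [0.8, -3.8, 0.6]
gripper_width: 0.0445
```

```bash
python3 r.py
```

```text
t 7.73 az -16.72 Mz -0.431 F [ 0.8 -3.8  0.6] w 0.0445 p [ 0.5434 -0.1355  0.0996] j7 -13.0
```

apply_moves --pt "0 0 0 0 40"

```text
time: 7.82
tcp_pos: [0.5434, -0.1355, 0.0996]
ee_rot: [[-0.0, 0.958, -0.288], [-0.001, -0.288, -0.958], [-1.0, 0.0, 0.001]]
ft_force: [0.2, -3.2, 0.6]
gripper_width: 0.0447
```

```bash
python3 r.py
```

```text
t 7.82 az -16.76 Mz -0.393 F [ 0.2 -3.2  0.6] w 0.0447 p [ 0.5434 -0.1355  0.0996] j7 -13.0
```

apply_moves --pt "0 0 0 0 40"

```text
time: 7.9
tcp_pos: [0.5434, -0.1355, 0.0996]
ee_rot: [[-0.0, 0.958, -0.288], [-0.001, -0.288, -0.958], [-1.0, 0.0, 0.001]]
ft_force: [0.9, -3.9, 1.0]
gripper_width: 0.0445
```

```bash
python3 r.py
```

```text
t 7.90 az -16.76 Mz -0.446 F [ 0.9 -3.9  1. ] w 0.0445 p [ 0.5434 -0.1355  0.0996] j7 -13.0
```

apply_moves --pt "0 0 0 0 40"

```text
time: 7.98
tcp_pos: [0.5434, -0.1355, 0.0996]
ee_rot: [[-0.0, 0.958, -0.288], [-0.001, -0.288, -0.958], [-1.0, 0.0, 0.001]]
ft_force: [0.7, -4.2, -0.1]
gripper_width: 0.0446
```

```bash
python3 r.py
```

```text
t 7.98 az -16.75 Mz -0.403 F [ 0.7 -4.2 -0.1] w 0.0446 p [ 0.5434 -0.1355  0.0996] j7 -13.0
```

apply_moves --pt "0 0 0 0.04 40" --pt "0 0 0 0.04 40" --pt "0 0 0 0.04 40"

```text
time: 8.23
tcp_pos: [0.5435, -0.1354, 0.0996]
ee_rot: [[0.0, 0.916, -0.402], [-0.001, -0.402, -0.916], [-1.0, 0.0, 0.001]]
ft_force: [1.3, -4.8, 1.0]
gripper_width: 0.0445
```

```bash
python3 r.py
```

```text
t 8.23 az -23.69 Mz -0.163 F [ 1.3 -4.8  1. ] w 0.0445 p [ 0.5435 -0.1354  0.0996] j7 -19.7
```

apply_moves --pt "0 0 0 0.03 40" --pt "0 0 0 0.03 40" --pt "0 0 0 0 40"

```text
time: 8.48
tcp_pos: [0.5435, -0.1354, 0.0996]
ee_rot: [[-0.0, 0.891, -0.455], [-0.001, -0.455, -0.891], [-1.0, 0.0, 0.001]]
ft_force: [0.9, -4.4, 1.5]
gripper_width: 0.0444
```

```bash
python3 r.py
```

```text
t 8.48 az -27.04 Mz -0.105 F [ 0.9 -4.4  1.5] w 0.0444 p [ 0.5435 -0.1354  0.0996] j7 -22.9
```

apply_moves --pt "0 0 0 0.03 40" --pt "0 0 0 0.03 40"

```text
time: 8.65
tcp_pos: [0.5435, -0.1353, 0.0996]
ee_rot: [[0.0, 0.862, -0.507], [-0.001, -0.507, -0.862], [-1.0, 0.0, 0.001]]
ft_force: [0.1, -4.0, 1.2]
gripper_width: 0.0445
```

```bash
python3 r.py
```

```text
t 8.65 az -30.46 Mz -0.003 F [ 0.1 -4.   1.2] w 0.0445 p [ 0.5435 -0.1353  0.0996] j7 -26.2
```

apply_moves --pt "0 0 0 0.03 40" --pt "0 0 0 0.03 40"

```text
time: 8.82
tcp_pos: [0.5435, -0.1353, 0.0996]
ee_rot: [[0.0, 0.83, -0.557], [-0.001, -0.557, -0.83], [-1.0, 0.0, 0.001]]
ft_force: [0.7, -3.6, 1.0]
gripper_width: 0.0446
```

```bash
python3 r.py
```

```text
t 8.82 az -33.88 Mz 0.117 F [ 0.7 -3.6  1. ] w 0.0446 p [ 0.5435 -0.1353  0.0996] j7 -29.5
```

apply_moves --pt "0 0 0 0.03 40" --pt "0 0 0 0.03 40"

```text
time: 8.98
tcp_pos: [0.5436, -0.1353, 0.0996]
ee_rot: [[0.0, 0.796, -0.606], [-0.001, -0.606, -0.796], [-1.0, 0.001, 0.001]]
ft_force: [-0.1, -4.0, 0.7]
gripper_width: 0.0446
```

```bash
python3 r.py
```

```text
t 8.98 az -37.29 Mz 0.246 F [-0.1 -4.   0.7] w 0.0446 p [ 0.5436 -0.1353  0.0996] j7 -32.8
```

apply_moves --pt "0 0 0 0.03 40" --pt "0 0 0 0.03 40"

```text
time: 9.15
tcp_pos: [0.5436, -0.1353, 0.0996]
ee_rot: [[0.0, 0.758, -0.652], [-0.001, -0.652, -0.758], [-1.0, 0.001, 0.001]]
ft_force: [0.2, -4.3, 0.1]
gripper_width: 0.0445
```

```bash
python3 r.py
```

```text
t 9.15 az -40.72 Mz 0.209 F [ 0.2 -4.3  0.1] w 0.0445 p [ 0.5436 -0.1353  0.0996] j7 -36.2
```

apply_moves --pt "0 0 0 0.03 40" --pt "0 0 0 0.03 40"

```text
time: 9.32
tcp_pos: [0.5436, -0.1355, 0.0996]
ee_rot: [[0.0, 0.717, -0.698], [-0.001, -0.698, -0.717], [-1.0, 0.001, 0.0]]
ft_force: [0.4, -4.6, 0.6]
gripper_width: 0.0445
```

```bash
python3 r.py
```

```text
t 9.32 az -44.23 Mz -0.167 F [ 0.4 -4.6  0.6] w 0.0445 p [ 0.5436 -0.1355  0.0996] j7 -39.5
```

apply_moves --pt "0 0 0 0.03 40" --pt "0 0 0 0.03 40"

```text
time: 9.48
tcp_pos: [0.5437, -0.1354, 0.0996]
ee_rot: [[0.0, 0.673, -0.739], [-0.001, -0.739, -0.673], [-1.0, 0.001, 0.0]]
ft_force: [1.8, -3.9, 0.1]
gripper_width: 0.0445
```

```bash
python3 r.py
```

```text
t 9.48 az -47.67 Mz -0.073 F [ 1.8 -3.9  0.1] w 0.0445 p [ 0.5437 -0.1354  0.0996] j7 -42.8
```

apply_moves --pt "0 0 0 0.03 40" --pt "0 0 0 0.03 40"

```text
time: 9.65
tcp_pos: [0.5437, -0.1354, 0.0996]
ee_rot: [[0.0, 0.628, -0.778], [-0.001, -0.778, -0.628], [-1.0, 0.001, 0.0]]
ft_force: [1.0, -4.3, 0.4]
gripper_width: 0.0445
```

```bash
python3 r.py
```

```text
t 9.65 az -51.08 Mz 0.100 F [ 1.  -4.3  0.4] w 0.0445 p [ 0.5437 -0.1354  0.0996] j7 -46.1
```

apply_moves --pt "0 0 0 0.03 40" --pt "0 0 0 0.03 40"

```text
time: 9.82
tcp_pos: [0.5437, -0.1354, 0.0996]
ee_rot: [[0.0, 0.581, -0.814], [-0.001, -0.814, -0.581], [-1.0, 0.001, 0.0]]
ft_force: [0.6, -4.3, -0.2]
gripper_width: 0.0448
```

```bash
python3 r.py
```

```text
t 9.82 az -54.49 Mz 0.168 F [ 0.6 -4.3 -0.2] w 0.0448 p [ 0.5437 -0.1354  0.0996] j7 -49.5
```

apply_moves --pt "0 0 0 0.03 40" --pt "0 0 0 0.03 40"

```text
time: 9.98
tcp_pos: [0.5438, -0.1353, 0.0996]
ee_rot: [[0.001, 0.531, -0.847], [-0.001, -0.847, -0.531], [-1.0, 0.001, 0.0]]
ft_force: [0.9, -4.3, 0.0]
gripper_width: 0.0448
```

```bash
python3 r.py
```

```text
t 9.98 az -57.90 Mz 0.291 F [ 0.9 -4.3  0. ] w 0.0448 p [ 0.5438 -0.1353  0.0996] j7 -52.8
```

apply_moves --pt "0 0 0 0.03 40" --pt "0 0 0 0.03 40"

```text
time: 10.15
tcp_pos: [0.5437, -0.1356, 0.0996]
ee_rot: [[0.0, 0.479, -0.878], [-0.001, -0.878, -0.479], [-1.0, 0.001, 0.0]]
ft_force: [2.4, -4.6, -1.8]
gripper_width: 0.0441
```

```bash
python3 r.py
```

```text
t 10.15 az -61.39 Mz -0.003 F [ 2.4 -4.6 -1.8] w 0.0441 p [ 0.5437 -0.1356  0.0996] j7 -56.1
```

apply_moves --pt "0 0 0 0.03 40" --pt "0 0 0 0.03 40"

```text
time: 10.32
tcp_pos: [0.5437, -0.1356, 0.0996]
ee_rot: [[0.001, 0.425, -0.905], [-0.001, -0.905, -0.425], [-1.0, 0.001, -0.0]]
ft_force: [1.2, -4.0, -0.1]
gripper_width: 0.0443
```

```bash
python3 r.py
```

```text
t 10.32 az -64.87 Mz -0.079 F [ 1.2 -4.  -0.1] w 0.0443 p [ 0.5437 -0.1356  0.0996] j7 -59.5
```

apply_moves --pt "0 0 0 0.03 40" --pt "0 0 0 0.03 40"

```text
time: 10.48
tcp_pos: [0.5438, -0.1356, 0.0996]
ee_rot: [[0.001, 0.37, -0.929], [-0.001, -0.929, -0.37], [-1.0, 0.001, -0.0]]
ft_force: [1.0, -4.6, -0.5]
gripper_width: 0.0444
```

```bash
python3 r.py
```

```text
t 10.48 az -68.28 Mz 0.058 F [ 1.  -4.6 -0.5] w 0.0444 p [ 0.5438 -0.1356  0.0996] j7 -62.8
```

apply_moves --pt "0 0 0 0.03 40" --pt "0 0 0 0.03 40"

```text
time: 10.65
tcp_pos: [0.5438, -0.1356, 0.0996]
ee_rot: [[0.001, 0.314, -0.949], [-0.001, -0.949, -0.314], [-1.0, 0.001, -0.0]]
ft_force: [1.1, -4.9, 0.3]
gripper_width: 0.0445
```

```bash
python3 r.py
```

```text
t 10.65 az -71.70 Mz 0.213 F [ 1.1 -4.9  0.3] w 0.0445 p [ 0.5438 -0.1356  0.0996] j7 -66.1
```

apply_moves --pt "0 0 0 0.03 40" --pt "0 0 0 0.03 40"

```text
time: 10.82
tcp_pos: [0.5438, -0.1355, 0.0997]
ee_rot: [[0.001, 0.257, -0.966], [-0.001, -0.966, -0.257], [-1.0, 0.001, -0.0]]
ft_force: [0.8, -4.3, 0.3]
gripper_width: 0.0449
```

```bash
python3 r.py
```

```text
t 10.82 az -75.11 Mz 0.266 F [ 0.8 -4.3  0.3] w 0.0449 p [ 0.5438 -0.1355  0.0997] j7 -69.4
```

apply_moves --pt "0 0 0 0.03 40" --pt "0 0 0 0.03 40"

```text
time: 10.98
tcp_pos: [0.5439, -0.1357, 0.0996]
ee_rot: [[0.001, 0.198, -0.98], [-0.001, -0.98, -0.198], [-1.0, 0.002, -0.001]]
ft_force: [0.9, -5.6, -0.0]
gripper_width: 0.0447
```

```bash
python3 r.py
```

```text
t 10.98 az -78.56 Mz 0.054 F [ 0.9 -5.6 -0. ] w 0.0447 p [ 0.5439 -0.1357  0.0996] j7 -72.8
```

apply_moves --pt "0 0 0 0.03 40" --pt "0 0 0 0.03 40"

```text
time: 11.15
tcp_pos: [0.5437, -0.1358, 0.0996]
ee_rot: [[0.001, 0.138, -0.99], [-0.001, -0.99, -0.138], [-1.0, 0.001, -0.0]]
ft_force: [1.1, -5.2, -1.0]
gripper_width: 0.0445
```

```bash
python3 r.py
```

```text
t 11.15 az -82.06 Mz -0.118 F [ 1.1 -5.2 -1. ] w 0.0445 p [ 0.5437 -0.1358  0.0996] j7 -76.1
```

apply_moves --pt "0 0 0 0.03 40" --pt "0 0 0 0.03 40"

```text
time: 11.32
tcp_pos: [0.5438, -0.1357, 0.0996]
ee_rot: [[0.001, 0.079, -0.997], [-0.001, -0.997, -0.079], [-1.0, 0.001, -0.001]]
ft_force: [0.9, -5.0, -0.5]
gripper_width: 0.0446
```

```bash
python3 r.py
```

```text
t 11.32 az -85.49 Mz -0.025 F [ 0.9 -5.  -0.5] w 0.0446 p [ 0.5438 -0.1357  0.0996] j7 -79.5
```

apply_moves --pt "0 0 0 0.03 40" --pt "0 0 0 0.03 40"

```text
time: 11.48
tcp_pos: [0.5438, -0.1357, 0.0996]
ee_rot: [[0.001, 0.019, -1.0], [-0.001, -1.0, -0.019], [-1.0, 0.001, -0.001]]
ft_force: [0.9, -4.7, -0.1]
gripper_width: 0.0444
```

```bash
python3 r.py
```

```text
t 11.48 az -88.90 Mz 0.073 F [ 0.9 -4.7 -0.1] w 0.0444 p [ 0.5438 -0.1357  0.0996] j7 -82.8
```

Zero crossings are at about -30.5, -49, -67 and -86, so three clicks have passed. One more puts the fourth near -104.5.

apply_moves --pt "0 0 0 0.03 40" --pt "0 0 0 0.03 40"

```text
time: 11.65
tcp_pos: [0.5438, -0.1357, 0.0996]
ee_rot: [[0.001, -0.04, -0.999], [-0.001, -0.999, 0.04], [-1.0, 0.001, -0.001]]
ft_force: [0.1, -4.6, 0.5]
gripper_width: 0.0446
```

```bash
python3 r.py
```

```text
t 11.65 az -92.31 Mz 0.302 F [ 0.1 -4.6  0.5] w 0.0446 p [ 0.5438 -0.1357  0.0996] j7 -86.1
```

apply_moves --pt "0 0 0 0.03 40" --pt "0 0 0 0.03 40"

```text
time: 11.82
tcp_pos: [0.5438, -0.1358, 0.0996]
ee_rot: [[0.001, -0.1, -0.995], [-0.001, -0.995, 0.1], [-1.0, 0.001, -0.001]]
ft_force: [1.3, -4.5, 0.8]
gripper_width: 0.0445
```

```bash
python3 r.py
```

```text
t 11.82 az -95.75 Mz 0.155 F [ 1.3 -4.5  0.8] w 0.0445 p [ 0.5438 -0.1358  0.0996] j7 -89.4
```

apply_moves --pt "0 0 0 0.03 40" --pt "0 0 0 0.03 40"

```text
time: 11.98
tcp_pos: [0.5437, -0.1359, 0.0996]
ee_rot: [[0.001, -0.16, -0.987], [-0.001, -0.987, 0.16], [-1.0, 0.001, -0.001]]
ft_force: [1.0, -5.1, 0.1]
gripper_width: 0.0447
```

```bash
python3 r.py
```

```text
t 11.98 az -99.24 Mz -0.072 F [ 1.  -5.1  0.1] w 0.0447 p [ 0.5437 -0.1359  0.0996] j7 -92.8
```

apply_moves --pt "0 0 0 0.03 40" --pt "0 0 0 0.03 40"

```text
time: 12.15
tcp_pos: [0.5437, -0.1359, 0.0996]
ee_rot: [[0.001, -0.22, -0.976], [-0.001, -0.976, 0.22], [-1.0, 0.001, -0.001]]
ft_force: [1.0, -6.4, -1.1]
gripper_width: 0.0446
```

```bash
python3 r.py
```

```text
t 12.15 az -102.69 Mz -0.029 F [ 1.  -6.4 -1.1] w 0.0446 p [ 0.5437 -0.1359  0.0996] j7 -96.2
```

apply_moves --pt "0 0 0 0.02 40" --pt "0 0 0 0 40"

```text
time: 12.32
tcp_pos: [0.5438, -0.1359, 0.0996]
ee_rot: [[0.001, -0.238, -0.971], [-0.001, -0.971, 0.238], [-1.0, 0.001, -0.001]]
ft_force: [1.3, -5.3, -0.7]
gripper_width: 0.045
```

```bash
python3 r.py
```

```text
t 12.32 az -103.79 Mz 0.020 F [ 1.3 -5.3 -0.7] w 0.0450 p [ 0.5438 -0.1359  0.0996] j7 -97.2
```

apply_moves --pt "0 0 0 0 40"

```text
time: 12.4
tcp_pos: [0.5438, -0.1359, 0.0996]
ee_rot: [[0.001, -0.237, -0.971], [-0.001, -0.971, 0.237], [-1.0, 0.001, -0.001]]
ft_force: [1.0, -5.4, -1.1]
gripper_width: 0.0444
```

```bash
python3 r.py
```

```text
t 12.40 az -103.73 Mz 0.020 F [ 1.  -5.4 -1.1] w 0.0444 p [ 0.5438 -0.1359  0.0996] j7 -97.2
```

apply_moves --pt "0 0 0 0 40"

```text
time: 12.48
tcp_pos: [0.5438, -0.1359, 0.0996]
ee_rot: [[0.001, -0.237, -0.971], [-0.001, -0.971, 0.237], [-1.0, 0.001, -0.001]]
ft_force: [0.8, -5.6, -0.5]
gripper_width: 0.0444
```

```bash
python3 r.py
```

```text
t 12.48 az -103.73 Mz -0.003 F [ 0.8 -5.6 -0.5] w 0.0444 p [ 0.5438 -0.1359  0.0996] j7 -97.2
```

Torque is near zero in the fourth click. I'll let go and rise straight up.

apply_moves --pt "0 0 0 0 60" --pt "0 0 0 0 80" --pt "0 0 0 0 100" --pt "0 0 0 0 100" --pt "0 0 0 0 100" --pt "-1 0 0 0 100" --pt "-2 0 0 0 100" --pt "-3 0 0 0 100" --pt "-3 0 0 0 100" --pt "-1.5 0 0 0 100" --pt "0 0 0 0 100"

```text
time: 13.4
tcp_pos: [0.5462, -0.1352, 0.21]
ee_rot: [[0.008, -0.238, -0.971], [-0.002, -0.971, 0.238], [-1.0, 0.0, -0.008]]
ft_force: [0.6, -0.4, 0.1]
gripper_width: 0.0871
```

Run:
```python
from h import *
st()
im=shot("scene","s2",["lever_tip","selector"],Z); cv2.imwrite("pics/s2c.png",cv2.resize(im["color"][150:350,230:470,::-1],None,fx=3,fy=3))
im=shot("top","top2",["lever_tip"],Z); 
im=shot("wrist","w2",["lever_tip","selector"],Z)
```

```text
t 13.4 p [ 0.5462 -0.1352  0.21  ] q [ 31.4   9.  -22.3  96.6   3.6  74.6 -95.4] F [ 0.64 -0.41  0.07] M [ 0.015 -0.018  0.038] w 0.0871 jaw az -103.79
scene lever_tip 0.56 [354.7 226.4] [ 0.5351 -0.2663  0.1345] at z [ 0.5328 -0.2615  0.138 ]
scene selector 0.62 [327.  260.5] [ 0.5338 -0.1243  0.1259] at z [ 0.5432 -0.1413  0.111 ]
top lever_tip 0.58 [398.6 236. ] [ 0.545  -0.2782  0.1423] at z [ 0.5453 -0.2789  0.138 ]
wrist lever_tip 0.59 [538.9 204.7] [ 0.5424 -0.2739  0.1448] at z [ 0.5401 -0.2776  0.138 ]
wrist selector 0.68 [323.3 238.6] [ 0.5487 -0.1376  0.13  ] at z [ 0.5431 -0.1362  0.111 ]
```

View pics/s2c.png

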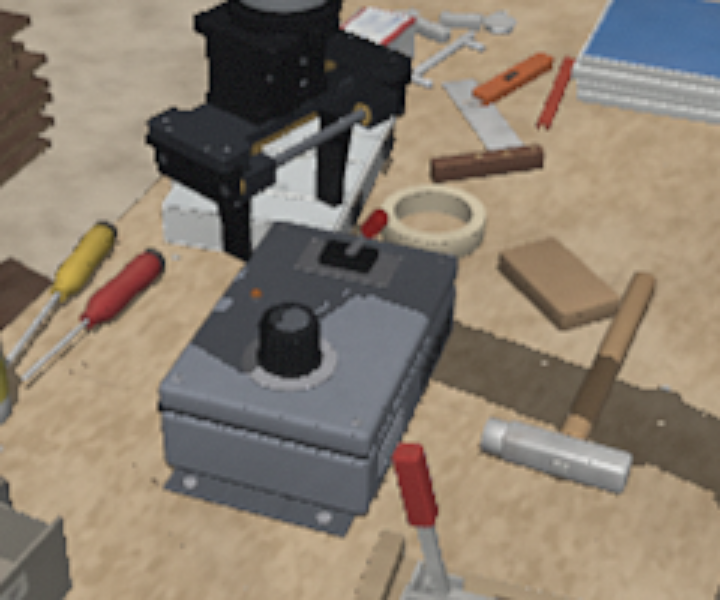

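View pics/top2.png

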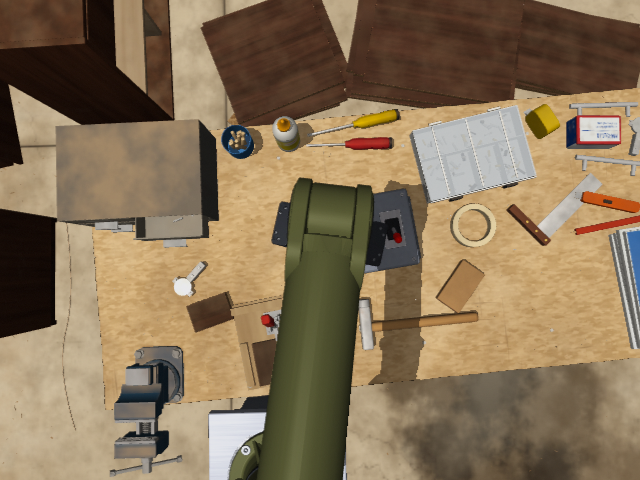

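The scene is unchanged, with the knob free at about (290,340) in the crop and the lever at (372,225), still on the robot's side. Next I turn the jaws parallel to the box's y, shut them and move in front of the lever.

apply_moves --pt "0 0 0 -0.096 50" --pt "0 0 0 -0.096 0" --pt "0 0 0 -0.096 0" --pt "0 0 0 -0.097 0" --pt "0 2.78 1.52 0 0" --pt "0 2.78 1.52 0 0" --pt "0 2.78 1.52 0 0" --pt "0 2.78 1.52 0 0" --pt "0 2.78 1.52 0 0" --pt "0 0 0 0 0" --pt "0 0 0 0 0" --pt "0 0 0 0 0"

```text
time: 14.8
tcp_pos: [0.4883, -0.2829, 0.204]
ee_rot: [[-0.0, 0.143, -0.99], [0.001, -0.99, -0.143], [-1.0, -0.001, 0.0]]
ft_force: [0.9, 0.7, 0.3]
gripper_width: 0.015
```

Run:
```python
from h import *
rel([.489,-.284,.13])
im=shot("wrist","w3",["lever_tip"],Z)
```

```text
t 14.8 p [ 0.4883 -0.2829  0.204 ] q [ 43.1   9.5 -17.5  96.5   2.9  74.5 -56.7] F [0.92 0.68 0.29] M [ 0.077 -0.005  0.004] w 0.015 jaw az -81.76
shift cm in tool [ 7.4   0.13 -0.06] x axis [-4.0e-04  1.2e-03 -1.0e+00]
wrist lever_tip 0.84 [324.5 172.1] [ 0.5413 -0.2771  0.1464] at z [ 0.5404 -0.2773  0.138 ]
```

View pics/w3.png

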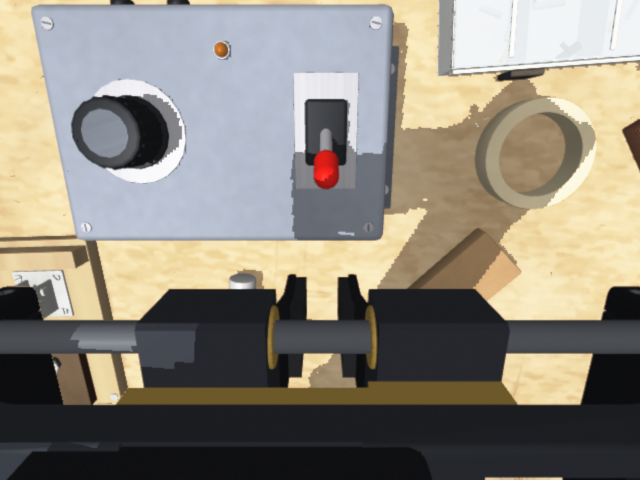

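apply_moves --pt "2 0.1 0 0 0" --pt "2.5 0 0 0 0" --pt "2 0 0 0 0" --pt "0.9 0 0 0 0" --pt "0 0 0 0 0" --pt "0 0 0 0 0"

```text
time: 15.4
tcp_pos: [0.4889, -0.2838, 0.1308]
ee_rot: [[-0.0, 0.145, -0.989], [0.0, -0.989, -0.145], [-1.0, -0.0, -0.0]]
ft_force: [0.6, 0.0, 1.0]
gripper_width: 0.0004
```

```bash
python3 r.py
```

```text
t 15.40 az -81.68 Mz -0.006 F [0.6 0.  1. ] w 0.0004 p [ 0.4889 -0.2838  0.1308] j7 -57.5
```

apply_moves --pt "0 0 -0.7 0 0" --pt "0 0 -0.7 0 0" --pt "0 0 -0.7 0 0" --pt "0 0 -0.7 0 0" --pt "0 0 -0.7 0 0"

```text
time: 15.82
tcp_pos: [0.523, -0.2798, 0.1312]
ee_rot: [[-0.002, 0.144, -0.99], [-0.001, -0.99, -0.144], [-1.0, 0.001, 0.002]]
ft_force: [-8.6, -1.7, 5.6]
gripper_width: 0.0006
```

```bash
python3 r.py
```

```text
t 15.82 az -81.75 Mz 0.026 F [-8.6 -1.7  5.6] w 0.0006 p [ 0.523  -0.2798  0.1312] j7 -60.3
```

apply_moves --pt "0 0 -0.7 0 0" --pt "0 0 -0.7 0 0"

```text
time: 15.98
tcp_pos: [0.5357, -0.2786, 0.1308]
ee_rot: [[-0.004, 0.142, -0.99], [-0.001, -0.99, -0.142], [-1.0, 0.001, 0.004]]
ft_force: [-3.4, -1.2, 3.1]
gripper_width: 0.0004
```

```bash
python3 r.py
```

```text
t 15.98 az -81.83 Mz -0.007 F [-3.4 -1.2  3.1] w 0.0004 p [ 0.5357 -0.2786  0.1308] j7 -61.3
```

apply_moves --pt "0 0 -0.6 0 0" --pt "0 0 -0.6 0 0"

```text
time: 16.15
tcp_pos: [0.5485, -0.2764, 0.1307]
ee_rot: [[-0.002, 0.143, -0.99], [-0.001, -0.99, -0.143], [-1.0, 0.0, 0.002]]
ft_force: [-4.6, -0.7, 3.1]
gripper_width: 0.0003
```

```bash
python3 r.py
```

```text
t 16.15 az -81.79 Mz 0.001 F [-4.6 -0.7  3.1] w 0.0003 p [ 0.5485 -0.2764  0.1307] j7 -62.1
```

Pushing well. The final TCP should be near x = 0.563.

apply_moves --pt "0 0 -0.5 0 0" --pt "0 0 -0.3 0 0"

```text
time: 16.32
tcp_pos: [0.5571, -0.275, 0.1305]
ee_rot: [[-0.0, 0.143, -0.99], [-0.001, -0.99, -0.143], [-1.0, 0.001, 0.0]]
ft_force: [-3.0, -1.8, 2.5]
gripper_width: 0.0005
```

```bash
python3 r.py
```

```text
t 16.32 az -81.76 Mz 0.015 F [-3.  -1.8  2.5] w 0.0005 p [ 0.5571 -0.275   0.1305] j7 -62.7
```

apply_moves --pt "0 0 -0.3 0 0" --pt "0 0 -0.2 0 0"

```text
time: 16.48
tcp_pos: [0.5615, -0.2743, 0.13]
ee_rot: [[-0.001, 0.143, -0.99], [-0.0, -0.99, -0.143], [-1.0, 0.0, 0.001]]
ft_force: [-3.3, -1.4, 0.6]
gripper_width: 0.0004
```

```bash
python3 r.py
```

```text
t 16.48 az -81.77 Mz -0.035 F [-3.3 -1.4  0.6] w 0.0004 p [ 0.5615 -0.2743  0.13  ] j7 -63.0
```

apply_moves --pt "0 0 -0.2 0 0" --pt "0 0 0 0 0"

```text
time: 16.65
tcp_pos: [0.5634, -0.2737, 0.1299]
ee_rot: [[-0.001, 0.143, -0.99], [0.0, -0.99, -0.143], [-1.0, -0.0, 0.001]]
ft_force: [-3.2, -2.9, -1.0]
gripper_width: 0.0006
```

```bash
python3 r.py
```

```text
t 16.65 az -81.77 Mz -0.019 F [-3.2 -2.9 -1. ] w 0.0006 p [ 0.5634 -0.2737  0.1299] j7 -63.1
```

apply_moves --pt "0 0 -0.2 0 0" --pt "0 0 -0.1 0 0"

```text
time: 16.82
tcp_pos: [0.5655, -0.2731, 0.13]
ee_rot: [[-0.002, 0.143, -0.99], [0.0, -0.99, -0.143], [-1.0, -0.001, 0.002]]
ft_force: [-6.2, -1.5, 0.6]
gripper_width: 0.0001
```

```bash
python3 r.py
```

```text
t 16.82 az -81.77 Mz -0.015 F [-6.2 -1.5  0.6] w 0.0001 p [ 0.5655 -0.2731  0.13  ] j7 -63.3
```

apply_moves --pt "0 0 -0.2 0 0" --pt "0 0 0 0 0"

```text
time: 16.98
tcp_pos: [0.5658, -0.2732, 0.1298]
ee_rot: [[-0.006, 0.143, -0.99], [0.001, -0.99, -0.143], [-1.0, -0.001, 0.006]]
ft_force: [-8.6, -1.3, 2.1]
gripper_width: 0.0003
```

```bash
python3 r.py
```

```text
t 16.98 az -81.81 Mz -0.039 F [-8.6 -1.3  2.1] w 0.0003 p [ 0.5658 -0.2732  0.1298] j7 -63.4
```

apply_moves --pt "0 0 -0.2 0 0" --pt "0 0 0 0 0"

```text
time: 17.15
tcp_pos: [0.566, -0.2732, 0.1297]
ee_rot: [[-0.01, 0.142, -0.99], [0.001, -0.99, -0.142], [-1.0, -0.002, 0.01]]
ft_force: [-13.5, -1.5, 3.8]
gripper_width: 0.0004
```

```bash
python3 r.py
```

```text
t 17.15 az -81.84 Mz -0.082 F [-13.5  -1.5   3.8] w 0.0004 p [ 0.566  -0.2732  0.1297] j7 -63.6
```

The lever has hit its end of travel: movement stopped at x = 0.566 and the force rose to 13.5 N. I'll back off, rise and look.

apply_moves --pt "0 0 0.8 0 0" --pt "0 0 1.2 0 0" --pt "0 0 2 0 0" --pt "-1.5 0 2 0 0" --pt "-3 0 2 0 0" --pt "-3 0 0 0 0" --pt "-3 2 0 0 0" --pt "0 3 0 0 0" --pt "0 3 0 0 0" --pt "0 3 0 0 0" --pt "0 3 0 0 0" --pt "0 0 0 0 0"

```text
time: 18.15
tcp_pos: [0.5114, -0.429, 0.2351]
ee_rot: [[0.003, 0.137, -0.991], [-0.004, -0.991, -0.137], [-1.0, 0.004, -0.002]]
ft_force: [-2.5, -0.1, -0.8]
gripper_width: 0.0003
```

Run:
```python
from h import *
st()
im=shot("scene","s4",["lever_tip","selector","glue_small"],Z); cv2.imwrite("pics/s4c.png",cv2.resize(im["color"][150:350,230:470,::-1],None,fx=3,fy=3))
im=shot("top","top4",["lever_tip","glue_small","dowel_pot","offcut","sanding_block","selector"],Z); cv2.imwrite("pics/top4c.png",cv2.resize(im["color"][150:330,240:480,::-1],None,fx=3,fy=3))
for n in ["top4","scene0","s4"]:
    d=np.load(f"pics/{n}.npz"); D=d["depth"]; v,u=np.mgrid[:480,:640]
    P=np.stack([(u-d["cx"])/d["fx"]*D,(v-d["cy"])/d["fy"]*D,D],-1).reshape(-1,3)
    T=np.linalg.inv(d["camera_from_world"]); W=P@T[:3,:3].T+T[:3,3]
    c=np.array([.552,-.195]); a=np.radians(8.28); X=np.array([np.cos(a),np.sin(a)]); Y=np.array([-X[1],X[0]])
    q=W[:,:2]-c; bx=q@X; by=q@Y
    m=(abs(bx)<.06)&(abs(by+.078)<.012)&(W[:,2]>.105)&(W[:,2]<.17); print(n,m.sum(),"bx range",bx[m].min(),bx[m].max(),"zmax",W[m,2].max(), "mean", bx[m].mean(),W[m,2].mean())
```

```text
t 18.15 p [ 0.5114 -0.429   0.2351] q [ 47.7  20.6 -13.4  79.2   4.8  80.5 -47.7] F [-2.49 -0.06 -0.82] M [0.009 0.143 0.029] w 0.0003 jaw az -82.1
scene lever_tip 0.47 [334.2 223.3] [ 0.6512 -0.3782  0.0435] at z [ 0.583 -0.25   0.138]
scene lever_tip 0.21 [325.3 262.7] [ 0.5327 -0.1146  0.1267] at z [ 0.5255 -0.1018  0.138 ]
scene selector 0.82 [327.4 261.2] [ 0.5301 -0.1196  0.1284] at z [ 0.5411 -0.1394  0.111 ]
scene glue_small 0.62 [220.2 284.8] [ 0.7729 -0.0233  0.032 ] at z [ 0.8008 -0.0508  0.    ]
top lever_tip 0.62 [393.6 214.9] [ 0.5887 -0.2686  0.1479] at z [ 0.5896 -0.27    0.138 ]
top glue_small 0.61 [289.5 137.9] [ 0.7666 -0.0544  0.1101] at z [ 0.7967 -0.0462  0.    ]
top dowel_pot 0.88 [243.2 144.8] [0.7756 0.0608 0.029 ] at z [0.7831 0.0659 0.    ]
top offcut 0.91 [207.2 310.5] [0.3903 0.154  0.0164] at z [0.3887 0.1582 0.    ]
top sanding_block 0.84 [458.5 285.8] [ 0.4322 -0.431   0.0212] at z [ 0.431  -0.4369  0.    ]
top sanding_block 0.28 [392.9 212.2] [ 0.5946 -0.2678  0.1447] at z [ 0.6098 -0.2886  0.    ]
top selector 0.68 [328.5 239. ] [ 0.5435 -0.1328  0.1296] at z [ 0.5444 -0.1329  0.111 ]
top4 97 bx range 0.0020341118185903105 0.03271599102238662 zmax 0.14804860446799928 mean 0.019291361174967842 0.1346893651619315
scene0 82 bx range -0.033441352007950995 -0.0025834061776494745 zmax 0.1473247662071987 mean -0.02063412707824042 0.13072759873094592
s4 94 bx range -0.0012784050084499237 0.03154535094823667 zmax 0.1460007352392786 mean 0.016704872904305182 0.12910763172709755
```

View pics/s4c.png

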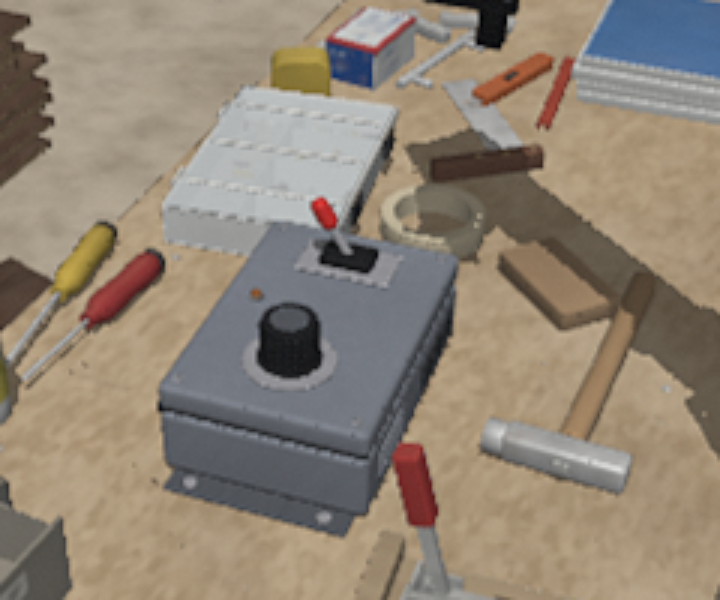

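View pics/top4.png

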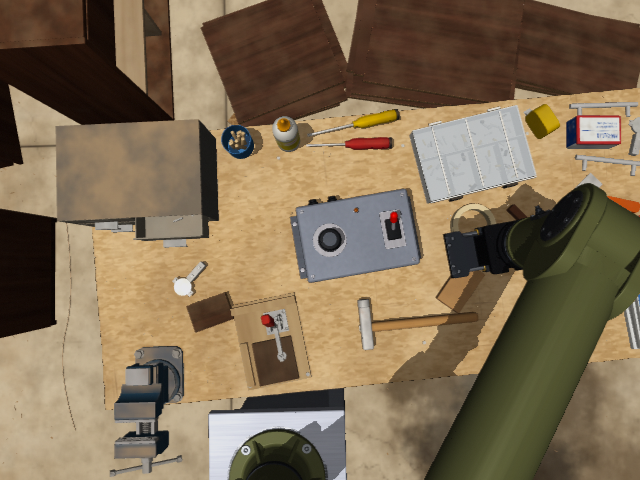

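The lever now leans away, with its red grip at (395,216) in the top view. The knob, pot, bottle and offcuts are where they were, and the arm is clear. I'm handing in.

apply_moves --pt "0 0 0 0 0" --pt "0 0 0 0 0" --pt "0 0 0 0 0"

```text
time: 18.95
tcp_pos: [0.5114, -0.4227, 0.2356]
ee_rot: [[-0.0, 0.143, -0.99], [-0.0, -0.99, -0.143], [-1.0, 0.0, 0.0]]
ft_force: [-0.5, 0.3, -0.5]
gripper_width: 0.0002
```

```bash
python3 -c "
from cell import *
print(finish_job())"
```

```text
the job is handed in; nothing more can be done
None
```

The feed is set and engaged, and the job was handed in at about 19 s of the 72 s allowed.

- **Anticlockwise stop:** the knob turned back two clicks, then met a steady torque of about 0.41 N m. Single noisy readings went up to 0.45, against the 0.6 N m damage limit. The torque rose more slowly near the end than the shaft stiffness predicts. The cause may have been some give or a slight slip in the 20 N grip, but the zero-torque angle came back within about 1 degree of the expected end position, so any slip was small.
- **Four clicks clockwise:** I counted four torque build-and-release cycles, with rest positions about 18.3 degrees apart. The knob was let go with the torque at about zero in the fourth click. It has no mark, so I could only check this by torque and angle, not by sight.
- **Lever:** I pushed it over with shut fingers until it stopped moving and the force rose to 13.5 N. Both cameras then showed it leaning away from the robot. In the top view its grip was within about 3 mm of the thrown-over position.
- **Everything else:** the bottle, pot and sanding block read within about 6 mm of their starting places. The network put the offcut about 11 mm off, but the gripper never went near it and it looks unmoved in the pictures. At hand-in the arm was clear of everything.

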